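Set the hand-held meter on its sloped stand

ROBOT

A 6-joint arm with a two-finger parallel gripper is mounted at the origin on a cart in front of the work surface, level with it; the furniture and walls round the work are solid. World frame = base frame: x ahead of the robot, y to its left, z up, the work surface at z = 0. Lengths are in m, angles in rad, forces in N, time in s.
With the tool pointing down it reaches from about 0.425 to 0.95 m from the base axis. Payload 3.5 kg.
Tool frame: the origin (TCP) lies between the finger pads; the fingertips stand 19 mm ahead of it and the grasp point (between the pads) is the TCP; z points along the fingers, y is the line along which they close (so a half turn about z gives the same grasp; the last joint's range is limited). The gripper opens to 85 mm and grips with 20 to 120 N. Pads are 22 mm wide; open, the fingers measure 114 mm over their backs; the gripper's body (76 mm by 85 mm) begins 54 mm behind the grasp point. The pads swing forward as they close: fully open they stand 13 mm farther back than shut.
Start: joints at [0.991, 0.286, 1.577, -0, 1.279, -0.15], TCP at [0.281, 0.614, 0.25] pointing down, gripper open.
Joint ranges: [-2.77, 2.77], [-0.9, 2.22], [0.21, 2.48], [-1.53, 4.67], [0.24, 2.81], [-2.84, 2.84]. Speed limits (rad/s): [2.79, 2.79, 3.14, 3.14, 3.14, 3.14].

INTERFACE

Orientations are given as a unit quaternion [x, y, z, w].
In Python, from plant import monitor, eyes, ctrl gives the robot as it stands.
- The arm moves only by the shell command python3 -m handwheel 'ROWS' [FORCE]. ROWS is JSON, a list of rows, each a list of 7 numbers: the shift along the tool's x, y, z in units of 40 cm (1.0 is 40 cm), then the turn, a rotation vector about the tool's x, y, z in units of pi rad (1.0 is pi rad), then the opening, from -1 (shut) to 1 (fully open). A call has 1 to 12 rows; each row is the pose to reach, as a shift and turn from the pose commanded when the call began, along the tool's axes at that moment, turning the shorter way round; what a row does not reach only later rows make up. A row lasts 1/8 s, in which the tool goes at most 62.5 mm and 10.7 degrees, less where a joint would pass 70% of its speed; a pose out of reach is approached as far as the arm can. A call with a number of a shift or a turn outside -1 to 1 is refused whole. A call with a gripper value outside its range is refused whole. The fingers move at their own pace and stop on an object; FORCE is the grip in N (left out, the last holds). Time passes only in rows, so rows that repeat a pose let the fingers close. It gives the time, the measured TCP pose, the force, the opening and the grip force at its end, in the units of the state.
- monitor.get_state(): the state, without advancing time (a new reading comes with each control period).
- eyes.read_camera(name): name is "scene" or "top" or "wrist"; returns the picture (384x512x3 uint8, red, green, blue); there is no depth.
- eyes.camera_params(name): a dict with "K" (3x3 intrinsics, pixels), "R" (3x3) and "t" (3): a world point X has camera coordinates R X + t. Camera axes: x right, y down, z forward; pixel columns grow to the right and rows downward; lengths in m; the calibration is good to about 2 mm. A picture is of the moment at which its call begins: read the wrist's pose just before it. camera_params takes no time and is no camera call; for the wrist camera it gives the pose at the moment of the call.
- ctrl.sign_off(): hands the job in; it is judged then, once.
The state is a dict: "time": time; "qpos": joint angles; "dq": joint speeds; "joint_efforts": joint torques, N m; "eef_pos": TCP position; "tcp_rot": TCP orientation; "contact_force": force on the tool from outside, world axes, zero at the start; "wrist_torque": the same for the moment, N m; "opening": opening from 0.0 (shut) to 1.0 (fully open); "finger_force": force on a finger pad.
Only numpy, scipy, OpenCV 4.12 (cv2) and the standard library are available. Lean on these libraries where they do the work, as an engineer would, in place of code of your own. Each camera call takes 0.05 s, during which the arm holds its last target. There are 200 camera calls.

TASK

Swing the stand's steel stop arm fully out across the lower end of the sloped rest until it seats. Then lay the hand-held meter on its back on the slippery rest, display end uphill, centred and straight, flat and with its lower end gently brought up against the stop arm before you let go, so that it neither drops nor slides when released. Leave the other things where they are.

Things in the scene. Friction and masses are not known exactly. Their poses are not given: they have to be found in the camera images.
- stand: Instrument stand fixed to the bench: flat steel base plate 130 x 120 x 8 mm (origin: centre of its underside on the bench) with one 30 mm square post carrying the sloped rest. Its x axis points level in the uphill direction of the rest, away from the robot within about 20 degrees.
- rest: Narrow rest of the stand: strip 44 mm wide with two smooth plastic lines on which the meter slides easily; sloped 20 degrees, low end nearer the robot. Origin: on its top face, centre line, 60 mm above the bench, near the low end. x runs uphill in the face (strip from -20 to +162 mm), y across to its left, z normal to the face.
- stop_arm (a joint): Stiff hinge (0.15 N m) of the stop arm, rad. Axis along the rest's z, on the clamp block (see stop_guide). At 0 the arm is folded, pointing uphill beside the rest; it grows as the arm swings to the rest's +y, across the low end. It seats square across the rest on a hard end stop at about a quarter turn and stays where left.
- stop_guide: Dark guide bar fixed to the rest, along its right side at the low end; origin at the rest's (0, -48, 0) mm, axes as the rest. A clamp block on it, set anywhere from x = -6 to +30 mm (not reported: look or feel), carries the hinge at y = -44 mm of the rest. Stop arm: steel bar 10 mm wide centred on the hinge, 92 mm long from it, 5 to 25 mm above the rest's face.
- meter: White hand-held meter with blue keys, 155 x 68 x 28 mm (solid body 26 mm high), loose, about 0.2 kg, lying on its back on the bench. Origin: centre of its underside; x along its length towards the display end, y across its 68 mm width, z up out of its face. Take it across its width.
- meter_display (a point): Point on the meter's face in the middle of its display, 45 mm from the meter's centre towards the display end, 26 mm above its underside.
- cuvettes: Bystander: closed blue box, 73 x 120 x 49 mm, origin centre of underside. Leave alone.
- timer: Bystander: flat white timer, 64 x 64 x 20 mm, origin centre of underside. Leave alone.
- vial: Bystander: brown glass vial, 44 mm diameter, 76 mm high, origin centre of underside. Leave alone.
- bottle: Bystander: clear sample bottle with a green cap, 53 mm diameter, 182 mm high, origin centre of underside. Leave alone.
- tape_roll: Bystander: roll of tape lying flat, 91 mm diameter, 18 mm high, origin centre of underside. Leave alone.
- marker: Bystander: marker pen lying on the bench, 128 mm long, 17 mm thick. Leave alone.
- wash: Bystander: white wash bottle with a bent spout, 62 x 93 mm, 184 mm high. Leave alone.
- bottle_b: Bystander: clear sample bottle with a printed band and green cap, 53 mm diameter, 186 mm high, origin centre of underside. Leave alone.

How it is judged:
On the way:
1. the stop arm is swung fully out to its end stop while the meter is not yet on the rest (value of joint stop_arm above 1.52 rad and contact force between meter and stand below 0.05 N), for 0.2 s.
At the end, for the whole second after the job is handed in: Stop arm seated (over 1.52 rad). Meter at rest, released, flat on the rest on its back (3 mm, 0.05 rad), display end uphill, centred within 8 mm, straight within 0.06 rad, its lower end touching the stop arm (over 0.1 N) (value of joint stop_arm above 1.52 rad and x of meter in the frame of rest between 0.074 and 0.115 m and contact force between meter and stop_guide above 0.1 N and y of meter in the frame of rest between -0.008 and 0.008 m and z of meter in the frame of rest between -0.003 and 0.003 m and angle between the x axis of meter and the x axis of rest, either way round below 0.06 rad and angle between the z axis of meter and the z axis of rest, either way round below 0.05 rad and x of meter_display in the frame of rest above 0.1 m and z of meter_display in the frame of rest above 0.015 m and linear speed of meter below 0.01 m/s and contact force between meter and the fingers below 0.05 N).
It fails at once if the meter is pressed or dropped hard on the stand (over 60 N) (contact force between meter and stand above 60 N).
It fails at once if the meter is pushed hard against the stop arm (over 20 N) (contact force between meter and stop_guide above 20 N).
It fails at once if the meter drops or slides onto the stand or the stop arm, moving at over 0.1 m/s while it touches the stand (contact force between meter and stand above 0.05 N and linear speed of meter above 0.1 m/s).
It fails at once if a bystander is moved by more than 30 mm (distance of any of cuvettes, timer, vial, bottle, tape_roll, marker, wash, bottle_b from where it was at the start of the episode above 0.03 m).
It also fails if it takes over 64 s, if anything falls off the work surface, if the arm or the gripper's body presses on something with over 40 N, if the wrist force passes 120 N, or if a joint passes its speed limit or range.

## Working session

There is one attempt and no reset: what is moved stays moved. The work goes in short steps, Python scripts to look and compute and a shell command to move; the robot and the scene stay as the last step left them, time stands still between calls to the robot, and variables do not carry over. Pictures are saved under pics/ and viewed, at most 14 in all, crops included, and the job is handed in when it is done.

```bash
mkdir -p pics; cat > h.py <<'E'
import numpy as np,cv2
from scipy.spatial.transform import Rotation as R
from plant import monitor,eyes,ctrl
def snap(n,f):
    p=eyes.camera_params(n);im=eyes.read_camera(n);cv2.imwrite('pics/'+f,im[:,:,::-1]);return im,p
def ray(p,uv):
    K,Rm,t=[np.array(p[k]) for k in('K','R','t')]
    d=Rm.T@np.linalg.solve(K,[uv[0],uv[1],1.]);return -Rm.T@t,d
def plane(p,uv,z):
    o,d=ray(p,uv);return o+d*(z-o[2])/d[2]
def tri(ps,uvs):
    A=np.zeros((3,3));b=np.zeros(3);L=[]
    for p,uv in zip(ps,uvs):
        o,d=ray(p,uv);d=d/np.linalg.norm(d);M=np.eye(3)-np.outer(d,d);A+=M;b+=M@o;L.append((o,M))
    X=np.linalg.solve(A,b);return X,[float(np.linalg.norm(M@(X-o))) for o,M in L]
def proj(p,X):
    c=np.array(p['R'])@np.array(X)+np.array(p['t']);c=np.array(p['K'])@c;return c[:2]/c[2]
E
python3 - <<'E'
from h import *
a,_=snap('scene','s1.png');b,_=snap('top','t1.png')
s=monitor.get_state();print(s)
for n in('scene','top'):
    p=eyes.camera_params(n);print(n,np.array(p['K'])[0],ray(p,(256,192)))
E
```

```text
{'time': 0.1, 'qpos': array([ 9.91006445e-01,  2.87107447e-01,  1.57801367e+00, -8.06799171e-06,
        1.27862133e+00, -1.50012343e-01]), 'dq': array([ 0.00210528, -0.00108385, -0.00469771,  0.00081827, -0.00195432,
        0.00097397]), 'joint_efforts': array([ 8.92799399e-04, -4.07296872e+01, -2.93698114e+01, -9.16615477e-05,
        3.39769853e-03, -2.25575505e-06]), 'eef_pos': array([0.2809282 , 0.61315622, 0.24907438]), 'tcp_rot': array([ 2.13237495e-01,  9.76999803e-01, -1.00550000e-03, -3.79975818e-04]), 'contact_force': array([-0.09896821, -0.25185835, -0.83616241]), 'wrist_torque': array([-0.01300478, -0.04212815,  0.00114608]), 'finger_force': 0.0, 'opening': 1.001225883924248}
scene [442.39115897   0.         251.49580412] (array([-0.571013  ,  0.99616829,  0.81577445]), array([ 0.64403059, -0.62333582, -0.44379088]))
top [497.78731206   0.         252.96221682] (array([ 0.28081066, -0.04502631,  1.54733515]), array([ 0.18797056, -0.01678664, -0.98205769]))
```

View pics/s1.png

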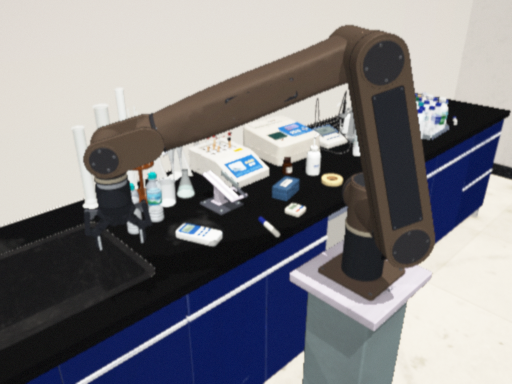

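View pics/t1.png

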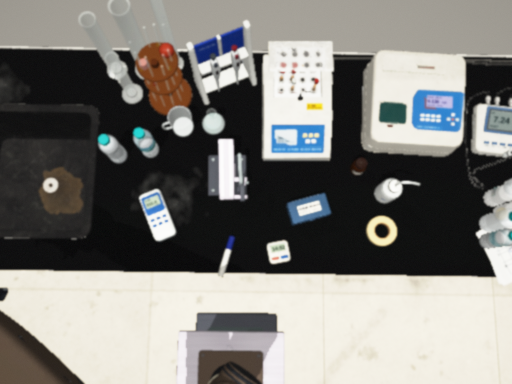

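The scene shows the arm at left, with the meter, the stand, and the bystanders. In the top view the meter is at about (157,215) with its display towards (152,198). The rest runs from about (227,140) to (227,198), with the folded arm on its right at about (240,180).

```bash
python3 - <<'E'
from h import *
a=cv2.imread('pics/t1.png')[130:250,130:260];cv2.imwrite('pics/tc.png',cv2.resize(a,None,fx=5,fy=5,interpolation=cv2.INTER_CUBIC))
p=eyes.camera_params('top')
for uv,z in [((157,215),.026),((227,140),.12),((227,198),.055),((240,180),.07),((109,148),.18),((146,142),.18),((309,208),.049),((228,255),.01)]: print(uv,plane(p,uv,z).round(3))
s=monitor.get_state();w=eyes.camera_params('wrist');T=R.from_quat(s['tcp_rot']).as_matrix();o,d=ray(w,(256,192))
print(T.round(3),'cam in tcp',T.T@(o-s['eef_pos']),'axis',T.T@d, T.T@np.array(w['R']).T,w['K'])
E
```

```text
(157, 215) [0.495 0.233 0.026]
(227, 140) [0.71  0.019 0.12 ]
(227, 198) [0.546 0.017 0.055]
(240, 180) [ 0.6   -0.021  0.07 ]
(109, 148) [0.663 0.35  0.18 ]
(146, 142) [0.682 0.246 0.18 ]
(309, 208) [ 0.521 -0.233  0.049]
(228, 255) [0.377 0.012 0.01 ]
[[-0.909  0.417 -0.001]
 [ 0.417  0.909 -0.002]
 [ 0.    -0.002 -1.   ]] cam in tcp [ 0.07411398 -0.00020162 -0.12413923] axis [-0.29259687 -0.0027928   0.95623902] [[ 6.49880740e-04 -9.56726316e-01 -2.90988545e-01]
 [ 9.99999729e-01  5.21031420e-04  5.20281967e-04]
 [-3.46153275e-04 -2.90988804e-01  9.56726396e-01]] [[266.28747905   0.         256.88246651]
 [  0.         266.28747905 191.55295065]
 [  0.           0.           1.        ]]
```

View pics/tc.png

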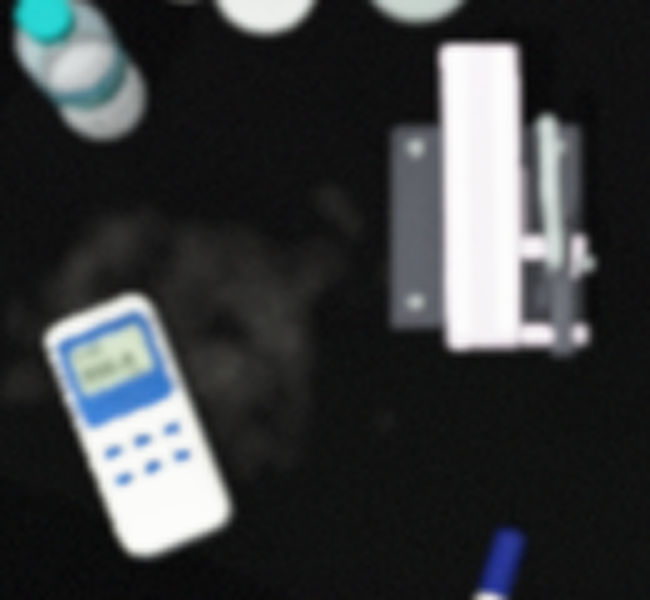

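The crop shows the meter with its display up the image and the sloped strip. The arm is folded at right, with its clamp block at about (560,330) in the crop. I'll move the wrist camera over the stand.

```bash
python3 -m handwheel '[[-0.63,-0.48,-0.06,0,0,-0.139,1],[-0.63,-0.48,-0.06,0,0,-0.139,1],[-0.63,-0.48,-0.06,0,0,-0.139,1],[-0.63,-0.48,-0.06,0,0,-0.139,1],[-0.63,-0.48,-0.06,0,0,-0.139,1],[-0.63,-0.48,-0.06,0,0,-0.139,1],[-0.63,-0.48,-0.06,0,0,-0.139,1]]'
python3 - <<'E'
from h import *
s=monitor.get_state();T=R.from_quat(s['tcp_rot']).as_matrix();print(T.round(3),s['eef_pos'],T.T@(np.array([.58,.05,.27])-s['eef_pos'])/.4)
a,b=np.array([.43,.30,.1]),0
E
```

```text
time: 0.98
eef_pos: [0.4303, 0.3338, 0.274]
tcp_rot: [-0.003, 1.0, 0.0, -0.0]
contact_force: [-1.1, 0.8, -0.4]
opening: 1.002
finger_force: 0.0
[[-1.    -0.006 -0.001]
 [-0.006  1.     0.   ]
 [ 0.001  0.    -1.   ]] [0.43027236 0.33379418 0.27398316] [-0.37039675 -0.7115478   0.00946186]
```

```bash
python3 -m handwheel '[[-0.2,-0.25,0,0,0,0,1],[-0.2,-0.25,0,0,0,0,1],[-0.2,-0.25,0,0,0,0,1],[-0.2,-0.25,0,0,0,0,1]]' >/dev/null
cat > cap.py <<'E'
import sys,pickle
from h import *
f=sys.argv[1];s=monitor.get_state();im,p=snap('wrist',f+'.png');pickle.dump((s,im,p),open(f+'.pkl','wb'));print(s['time'],s['eef_pos'].round(4),np.abs(s['dq']).max())
E
python3 cap.py w1
python3 -m handwheel '[[-0.17,-0.42,0,0,0,0,1],[-0.17,-0.42,0,0,0,0,1],[-0.17,-0.42,0,0,0,0,1],[-0.17,-0.42,0,0,0,0,1],[-0.17,-0.42,0,0,0,0,1]]' >/dev/null
python3 cap.py w2
python3 -c "
import cv2,numpy as np
a=cv2.imread('pics/w1.png');b=cv2.imread('pics/w2.png');cv2.imwrite('pics/w12.png',cv2.resize(np.hstack([a,b]),(800,300)))
cv2.imwrite('pics/w2b.png',cv2.resize(b,(800,600),interpolation=cv2.INTER_CUBIC))"
```

```text
1.475 [0.5103 0.2359 0.2737] 0.021973702328543024
2.15 [0.5796 0.0688 0.2741] 0.01855639471489892
```

View pics/w12.png

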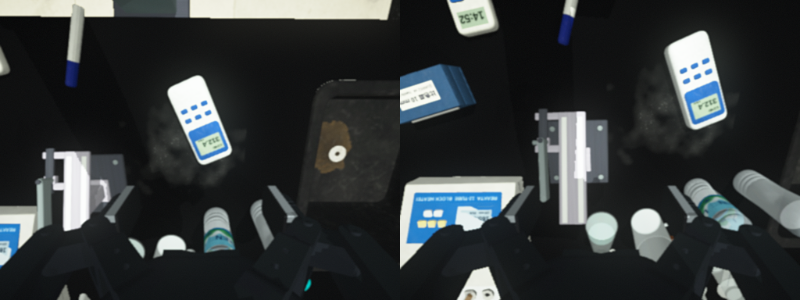

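View pics/w2b.png

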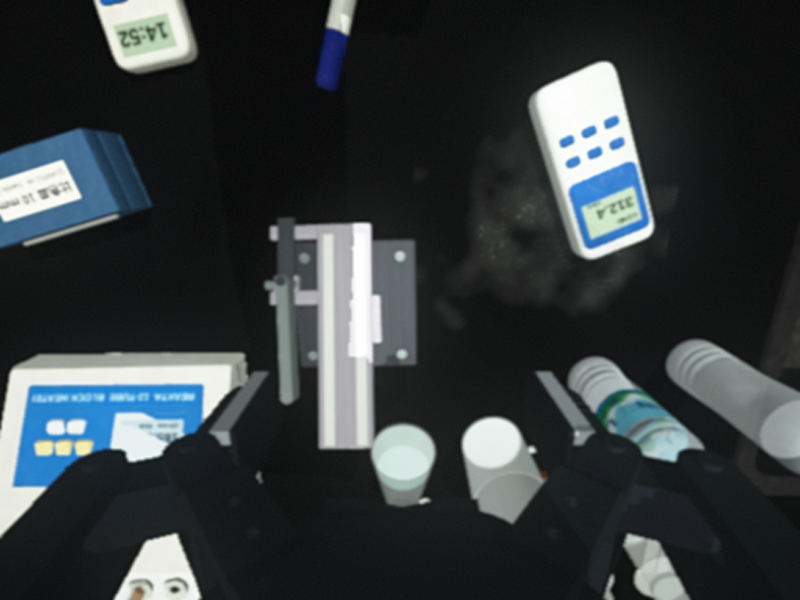

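The view from w2 (800-px scale) shows:
- Rest corners are at about (319,224), (371,224), (319,449) and (374,449).
- The guide bar is at about x=286, with its low end at y=218.
- The hinge is at about (283,284), and the folded arm tip is at (289,403).
- The meter is at about (592,160) with its display end down the image.

Next I'll measure.

```bash
python3 - <<'E'
from h import *
import pickle
s1,i1,p1=pickle.load(open('w1.pkl','rb'));s2,i2,p2=pickle.load(open('w2.pkl','rb'))
it=cv2.imread('pics/t1.png')[:,:,::-1].copy();pt=eyes.camera_params('top')
def sub(im,uv,w=3):
    g=cv2.cvtColor(im,cv2.COLOR_RGB2GRAY);c=np.array([[uv]],np.float32)
    return cv2.cornerSubPix(g,c,(w,w),(-1,-1),(3,50,.01))[0,0]
f=.64
C2=[sub(i2,np.array(u)*f) for u in [(319,224),(371,224),(319,449),(374,449)]]
Ct=[sub(it,u) for u in [(234.2,199.6),(219.4,199.6),(233.8,139),(218,139)]]
C1=[sub(i1,u) for u in [(65,193),(114,193)]]
print(np.round(C2,1).tolist(),np.round(Ct,1).tolist(),np.round(C1,1).tolist())
P=[tri([p2,pt],[C2[k],Ct[k]]) for k in range(4)]
for q in P: print('2t',q[0].round(4),np.round(q[1],4))
for k in range(2): q=tri([p1,p2],[C1[k],C2[k]]);print('12',q[0].round(4),np.round(q[1],4))
# meter
for n,im,p in(('w1',i1,p1),('w2',i2,p2),('t',it,pt)):
    hsv=cv2.cvtColor(im,cv2.COLOR_RGB2HSV)
    m=((hsv[:,:,2]>110)).astype(np.uint8)
    seed=proj(p,[.495,.233,.026]);m=cv2.morphologyEx(m,cv2.MORPH_CLOSE,np.ones((5,5)))
    n_,lab=cv2.connectedComponents(m);l=lab[int(seed[1]),int(seed[0])];
    c=max(cv2.findContours((lab==l).astype(np.uint8),0,1)[0],key=len)[:,0]
    W=np.array([plane(p,u,.025)[:2] for u in c],np.float32);r=cv2.minAreaRect(W);print(n,r,W.shape)
    b=cv2.inRange(hsv,(100,120,80),(125,255,255))&((lab==l)*255).astype(np.uint8)
    cc=max(cv2.findContours(b,0,1)[0],key=cv2.contourArea);(u,v)=cv2.minAreaRect(cc)[0];print(' blue',u,v)
    globals()['b'+n]=(u,v)
print(tri([p1,p2],[bw1,bw2]),tri([p1,pt],[bw1,bt]))
big=np.vstack([cv2.resize(i2[125:275,150:260],None,fx=4,fy=4,interpolation=2)]);cv2.imwrite('pics/z2.png',big[:,:,::-1])
E
```

```text
[[204.1999969482422, 143.39999389648438], [236.6999969482422, 142.5], [203.8000030517578, 286.6000061035156], [237.0, 286.29998779296875]] [[234.6999969482422, 198.60000610351562], [219.5, 199.39999389648438], [232.60000610351562, 138.60000610351562], [217.6999969482422, 138.6999969482422]] [[65.0, 193.0], [114.5, 193.39999389648438]]
2t [ 0.5503 -0.0051  0.0226] [0.0005 0.0005]
2t [0.5468 0.0412 0.029 ] [0.0007 0.0007]
2t [0.7174 0.003  0.1125] [0.0005 0.0005]
2t [0.7145 0.0461 0.1162] [0.0007 0.0007]
12 [0.5371 0.007  0.0923] [0.0047 0.0047]
12 [0.545  0.0427 0.0524] [0.0002 0.0002]
w1 ((0.4980907440185547, 0.23563922941684723), (0.15601746737957, 0.06925302743911743), 23.614086151123047) (275, 2)
 blue 266.33135986328125 179.8047332763672
w2 ((0.49919235706329346, 0.2324684113264084), (0.15534891188144684, 0.07372497767210007), 23.75819969177246) (307, 2)
 blue 390.1379089355469 130.84481811523438
t ((0.49681150913238525, 0.2330530732870102), (0.15907438099384308, 0.07163633406162262), 23.58625030517578) (126, 2)
 blue 154.614990234375 208.7463836669922
(array([0.53016158, 0.2494739 , 0.02871772]), [0.00026750683002074515, 0.0002675068300208798]) (array([0.52012709, 0.24411147, 0.03810683]), [0.009153223822501706, 0.009153223822501826])
```

View pics/z2.png

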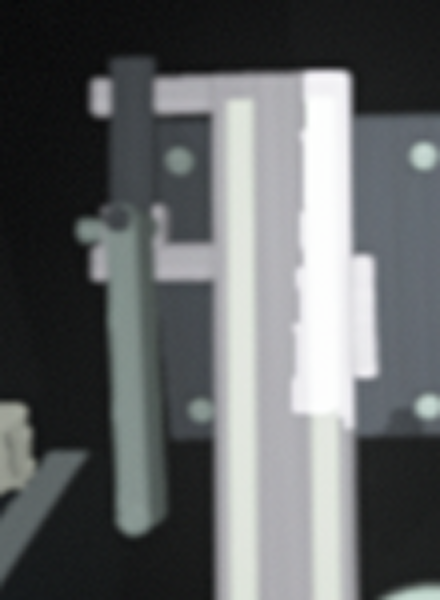

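The crop (4x, offset 150,125) shows the hinge pin at about (118,214), the arm tip at (133,530), and the strip edges at x≈214 and 354, with its low end at y≈72.

```bash
cat > rest.py <<'E'
from h import *
import pickle
s2,i2,p2=pickle.load(open('w2.pkl','rb'))
c=lambda u,v:(150+u/4-.4,125+v/4-.4)
lo=[plane(p2,c(214,74),.0532),plane(p2,c(352,70),.0532)]
hi=[plane(p2,(203.8,286.6),.1154),plane(p2,(237,286.3),.1154)]
u=(hi[0]+hi[1]-lo[0]-lo[1]);yaw=np.arctan2(u[1],u[0])
a=np.radians(20)
RR=R.from_euler('z',yaw).as_matrix()@R.from_euler('y',-a).as_matrix()  # x uphill
m=(lo[0]+lo[1]+hi[0]+hi[1])/4
O=m-RR[:,0]*.071
O=O+RR[:,0]*((.06-O[2])/RR[2,0])*0
if __name__=='__main__':
    print(lo,hi,'yaw',np.degrees(yaw),'O',O,'len',np.linalg.norm(u)/2)
    def onrest(uv,h,p=p2):
        o,d=ray(p,uv);o=RR.T@(o-O);d=RR.T@d;return (o+d*(h-o[2])/d[2]).round(4)
    for n,q,h in [('pin',(118,214),.027),('tip',(133,532),.025),('tipleft',(117,520),.025),('hingeend',(118,205),.025),('edgeL@mid',(111,350),.025),('edgeR@mid',(146,350),.025),('bar lowL',(109,57),0),('bar lowR',(154,57),0)]: print(n,onrest(c(*q),h))
E
python3 rest.py
```

```text
[array([ 5.45864065e-01, -4.02772078e-04,  5.32000000e-02]), array([0.54418757, 0.04388304, 0.0532    ])] [array([0.71559503, 0.00406008, 0.1154    ]), array([0.71479691, 0.04539398, 0.1154    ])] yaw 1.0055740170951786 O [0.56340299 0.0220627  0.06001657] len 0.1812060761536601
pin [ 0.0286 -0.0446  0.027 ]
tip [ 0.1211 -0.0401  0.025 ]
tipleft [ 0.1176 -0.0448  0.025 ]
hingeend [ 0.0257 -0.0452  0.025 ]
edgeL@mid [ 0.0684 -0.0469  0.025 ]
edgeR@mid [ 0.0684 -0.0367  0.025 ]
bar lowL [-0.0249 -0.0558  0.    ]
bar lowR [-0.0248 -0.0414  0.    ]
```

```bash
cat > go.py <<'E'
import sys,json
from rest import *
# usage: go.py '[[x,y,z,yawdeg(world, flat) or "r"(rest-aligned)],...]'; rest coords mm if "r"
s=monitor.get_state();T=R.from_quat(s['tcp_rot']).as_matrix()
TR=np.c_[-RR[:,0],RR[:,1],-RR[:,2]]
q=RR.T@(s['eef_pos']-O);e=R.from_matrix(TR.T@T).as_rotvec(True)
print('t',round(s['time'],2),'eef',s['eef_pos'].round(4),'rest mm',(q*1000).round(1),'tilt err',e.round(2),'F',s['contact_force'].round(1),'open',round(s['opening'],3),'ff',s['finger_force'])
for w in json.loads(sys.argv[1]) if len(sys.argv)>1 else []:
    if w[3]=='r': X=O+RR@(np.array(w[:3])/1000);Q=TR
    else:
        X=np.array(w[:3]);c,n=np.cos(np.radians(w[3])),np.sin(np.radians(w[3]));Q=np.array([[-c,-n,0],[-n,c,0],[0,0,-1]])
    rv=R.from_matrix(T.T@Q).as_rotvec()/np.pi
    print(w,(T.T@(X-s['eef_pos'])/.4).round(4).tolist(),rv.round(4).tolist())
E
python3 go.py '[[94,-72,120,"r"],[94,-72,28,"r"],[0.4995,0.2345,0.2,23.8]]'
python3 -c "
from rest import *
pt=eyes.camera_params('top')
print('box front-left edge',plane(pt,(262,160),.1),plane(pt,(262,160),.0))"
```

```text
t 2.2 eef [0.5795 0.0692 0.2742] rest mm [ 89.1  46.8 195.5] tilt err [ 0.05 20.03  0.47] F [-0.8  0.4  0.3] open 1.003 ff 0.0
[94, -72, 120, 'r'] [-0.0785, -0.2965, 0.1729] [-0.0003, -0.1113, -0.0026]
[94, -72, 28, 'r'] [-0.1572, -0.296, 0.389] [-0.0003, -0.1113, -0.0026]
[0.4995, 0.2345, 0.2, 23.8] [0.196, 0.4151, 0.1858] [0.0002, -0.0001, -0.1292]
box front-left edge [ 0.65577198 -0.08651052  0.1       ] [ 0.68167899 -0.08937677  0.        ]
```

```bash
python3 -m handwheel '[[-0.05,-0.29,0.17,0,-0.1113,-0.003,-1],[-0.05,-0.29,0.17,0,-0.1113,-0.003,-1],[-0.05,-0.29,0.17,0,-0.1113,-0.003,-1],[-0.05,-0.29,0.17,0,-0.1113,-0.003,-1],[-0.05,-0.29,0.17,0,-0.1113,-0.003,-1],[-0.05,-0.29,0.17,0,-0.1113,-0.003,-1]]' 30 >/dev/null
python3 go.py '[[82,-71,28,"r"]]'; python3 cap.py w3
python3 - <<'E'
from h import *
import pickle
s,im,p=pickle.load(open('w3.pkl','rb'));T=R.from_quat(s['tcp_rot']).as_matrix()
b=im[:,:,::-1].copy()
for z,c in((.019,(0,0,255)),(.032,(0,255,0))):
    for x in(.011,-.011):
        u=proj(p,s['eef_pos']+T@[x,0,z]);cv2.circle(b,tuple(int(k) for k in u),2,c,-1)
cv2.imwrite('pics/w3m.png',cv2.resize(b,(800,600)))
E
```

```text
t 2.95 eef [ 0.6021 -0.0475  0.2081] rest mm [ 85.8 -70.2 126.3] tilt err [ 0.1  -0.17 -0.09] F [-0.6 -0.2  1.3] open -0.0 ff 0.0
[82, -71, 28, 'r'] [0.0103, -0.0015, 0.2457] [-0.0006, 0.0009, 0.0005]
2.95 [ 0.6021 -0.0475  0.2081] 0.011136035890577834
```

View pics/w3m.png

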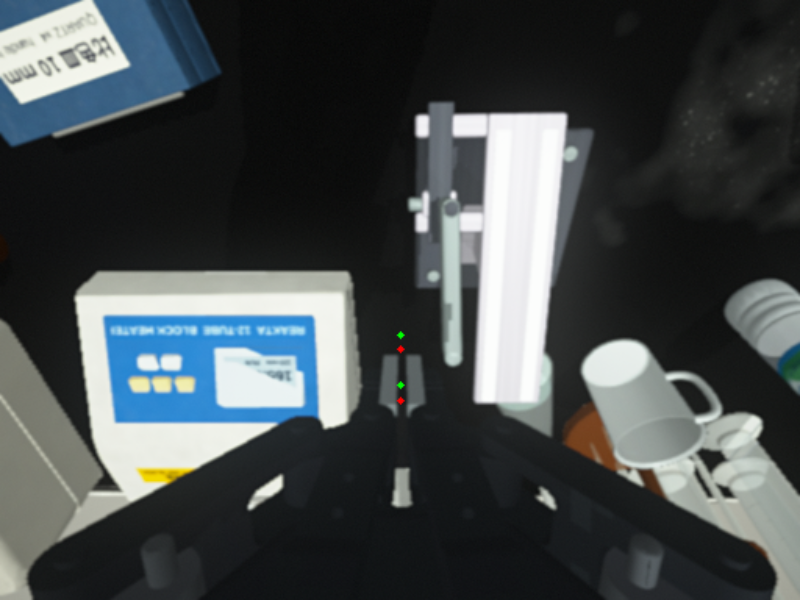

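The red marks (19 mm) coincide with the shut fingertips. The box's front corner is at (350,272), and the folded arm runs from (450,205) to (453,360). Next I'll check the box height and re-measure the hinge from this second view.

```bash
python3 - <<'E'
from rest import *
s,im,p3=pickle.load(open('w3.pkl','rb'));f=.64
print('box',tri([p2,p3],[(245*f,355*f),(350*f,272*f)]))
for n,a,b in [('pin',(179.1,178.1),(452*f,208*f)),('tip',(182.9,257.6),(453*f,364*f)),('lowL',(203.1,143.1),(486*f,114*f)),('lowR',(237.6,142.1),(566*f,114*f)),('hiL',(203.8,286.6),(474*f,402*f))]:
    X,e=tri([p2,p3],[a,b]);print(n,X.round(4),np.round(e,4),'rest',(RR.T@(X-O)).round(4))
E
```

```text
box (array([ 0.6854689 , -0.09045092,  0.00467672]), [0.0009730041153253285, 0.0009730041153253966])
pin [ 0.5816 -0.0217  0.0977] [0.0004 0.0004] rest [ 0.0293 -0.044   0.0295]
tip [ 0.6689 -0.0159  0.1254] [0.0001 0.0001] rest [ 0.1208 -0.0398  0.0256]
lowL [ 0.5466 -0.0012  0.0495] [0.0003 0.0003] rest [-0.0197 -0.023  -0.004 ]
lowR [0.5452 0.0435 0.0502] [0.0007 0.0007] rest [-0.0201  0.0217 -0.0031]
hiL [0.7159 0.004  0.1149] [0. 0.] rest [ 0.1618 -0.0208 -0.0004]
```

```bash
python3 -m handwheel '[[0.01,-0.0015,0.12,0,0,0,-1],[0.01,-0.0015,0.245,0,0,0,-1],[0.01,-0.0015,0.245,0,0,0,-1],[0.01,-0.0015,0.245,0,0,0,-1]]' 
python3 go.py
python3 - <<'E'
import numpy as np
# waypoints relative to (82,-71): tool x=-rest x, y=rest y ; hx=11, hy=8
r=55;c0=np.array([82,-71])
for th in [5,20,35,50,65,75,82,87,90]:
    t=np.radians(th);n=np.array([-np.sin(t),np.cos(t)])
    c=np.array([29,-44])+r*np.array([np.cos(t),np.sin(t)])-n*(5+11*np.sin(t)+8*np.cos(t))
    d=c-c0;print(th,c.round(1),(np.array([-d[0],d[1]])/400).round(4))
E
```

```text
time: 3.5
eef_pos: [0.6317, -0.0489, 0.1146]
tcp_rot: [-0.008, 0.985, 0.0, 0.175]
contact_force: [0.9, -0.2, 0.7]
opening: -0.001
finger_force: 0.0
t 3.5 eef [ 0.6317 -0.0489  0.1146] rest mm [ 81.6 -72.1  28.3] tilt err [ 0.14 -0.16  0.  ] F [ 0.9 -0.2  0.7] open -0.001 ff 0.0
5 [ 85.  -53.1] [-0.0075  0.0448]
20 [ 86.3 -40.5] [-0.0106  0.0763]
35 [ 84.3 -27.1] [-0.0057  0.1098]
50 [ 78.6 -13.8] [0.0086 0.143 ]
65 [68.9 -1.9] [0.0328 0.1727]
75 [60.3  4.5] [0.0542 0.1889]
82 [53.5  8.1] [0.0713 0.1977]
87 [48.3 10.1] [0.0844 0.2027]
90 [45. 11.] [0.0925 0.205 ]
```

```bash
python3 -m handwheel '[[-0.0075,0.045,0,0,0,0,-1],[-0.01,0.076,0,0,0,0,-1],[-0.006,0.11,0,0,0,0,-1],[0.0085,0.143,0,0,0,0,-1],[0.033,0.173,0,0,0,0,-1],[0.054,0.189,0,0,0,0,-1],[0.071,0.198,0,0,0,0,-1],[0.071,0.198,0,0,0,0,-1]]' >/dev/null
python3 go.py; python3 -m handwheel '[[0.01,0.005,0,0,0,0,-1],[0.01,0.005,0,0,0,0,-1]]'>/dev/null; python3 go.py
```

```text
t 4.5 eef [0.6017 0.0305 0.1024] rest mm [50.6  7.7 26.6] tilt err [0.04 0.09 0.06] F [-0.1  0.2 -0.1] open 0.005 ff 0.03412560461330649
t 4.75 eef [0.5988 0.0316 0.1015] rest mm [47.6  9.  26.8] tilt err [ 0.11 -0.    0.06] F [ 0.5 -0.3  0.6] open 0.003 ff 0.5452666083569113
```

```bash
for i in 1; do python3 -m handwheel '[[0.008,0,0,0,0,0,-1],[0.008,0,0,0,0,0,-1]]'>/dev/null; python3 go.py;  python3 -m handwheel '[[0.005,0,0,0,0,0,-1],[0.005,0,0,0,0,0,-1]]'>/dev/null; python3 go.py; python3 -m handwheel '[[0.005,0,0,0,0,0,-1],[0.005,0,0,0,0,0,-1]]'>/dev/null; python3 go.py; done; python3 cap.py w4
```

```text
t 5.0 eef [0.5963 0.0317 0.1008] rest mm [45.1  9.1 27. ] tilt err [ 0.1  -0.1   0.06] F [ 3.6  1.2 -0.3] open -0.001 ff 1.6560821235179901
t 5.25 eef [0.5959 0.0316 0.101 ] rest mm [44.7  9.  27.3] tilt err [ 0.13 -0.34  0.08] F [ 7.5  2.6 -1.8] open -0.001 ff 3.366346419788897
t 5.5 eef [0.5955 0.0315 0.1012] rest mm [44.4  8.9 27.7] tilt err [ 0.15 -0.58  0.1 ] F [11.2  2.8 -2.3] open -0.005 ff 4.940157635137439
5.5 [0.5955 0.0315 0.1012] 0.004476640514758136
```

View pics/w4.png

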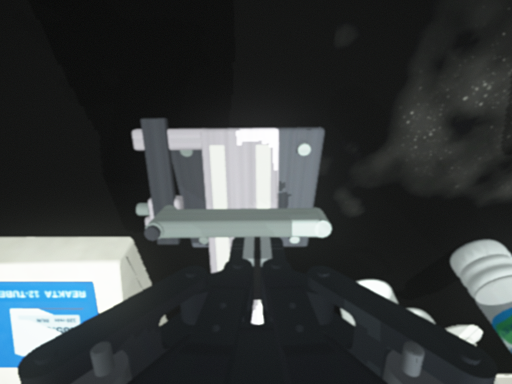

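The arm lies square across the low end, and the force rose to 11 N with no further motion, so it is seated. I'll back off, rise, and go to the meter.

```bash
python3 -m handwheel '[[-0.05,0,0,0,0,0,-1],[-0.05,0,-0.15,0,0,0,-1],[-0.05,0,-0.35,0,0,0,-1],[-0.05,0,-0.35,0,0,0,1],[-0.05,0,-0.35,0,0,0,1]]'>/dev/null; python3 go.py '[[0.498,0.2345,0.16,23.7],[0.498,0.2345,0.045,23.7]]'
```

```text
t 6.17 eef [0.5627 0.0313 0.2383] rest mm [ 60.5   9.2 167.7] tilt err [ 0.13 -0.07  0.04] F [-0.5 -0.   0.5] open 0.416 ff 0.0
[0.498, 0.2345, 0.16, 23.7] [0.2111, 0.5109, 0.1302] [-0.0227, 0.1099, -0.1251]
[0.498, 0.2345, 0.045, 23.7] [0.3098, 0.5115, 0.4003] [-0.0227, 0.1099, -0.1251]
```

```bash
python3 -m handwheel '[[0.21,0.511,0.13,-0.0227,0.11,-0.125,1],[0.21,0.511,0.13,-0.0227,0.11,-0.125,1],[0.21,0.511,0.13,-0.0227,0.11,-0.125,1],[0.21,0.511,0.13,-0.0227,0.11,-0.125,1],[0.21,0.511,0.13,-0.0227,0.11,-0.125,1],[0.21,0.511,0.13,-0.0227,0.11,-0.125,1]]'>/dev/null; python3 go.py '[[0.498,0.2345,0.045,23.7]]'; python3 cap.py w5
python3 - <<'E'
from h import *
import pickle
s,im,p=pickle.load(open('w5.pkl','rb'))
hsv=cv2.cvtColor(im,cv2.COLOR_RGB2HSV);m=(hsv[:,:,2]>110).astype(np.uint8);m=cv2.morphologyEx(m,cv2.MORPH_CLOSE,np.ones((5,5)))
u=proj(p,[.480,.227,.026]);_,lab=cv2.connectedComponents(m);l=lab[int(u[1]),int(u[0])]
c=max(cv2.findContours((lab==l).astype(np.uint8),0,1)[0],key=len)[:,0]
W=np.array([plane(p,k,.025)[:2] for k in c],np.float32);print(cv2.minAreaRect(W))
E
```

```text
t 6.92 eef [0.498  0.2339 0.1578] rest mm [-24.5 212.9 113. ] tilt err [ -3.94  19.99 -22.46] F [ 0.7 -1.2 -0.2] open 1.002 ff 0.0
[0.498, 0.2345, 0.045, 23.7] [-0.0019, 0.0012, 0.2821] [0.0002, -0.0014, -0.0001]
6.925 [0.498  0.2339 0.1578] 0.023249914197320955
((0.4978674650192261, 0.2350822389125824), (0.1547999531030655, 0.06847289949655533), 23.602235794067383)
```

View pics/w5.png

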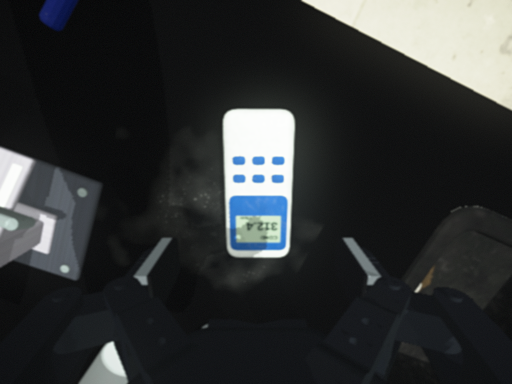

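The picture shows the meter upright between the open fingers (fingertips near (165,240) and (350,240)), centred at about (259,183). The plane measurement agrees at (0.498,0.235), 23.6°. I'll descend and grasp.

```bash
python3 -m handwheel '[[0,0.002,0.14,0,-0.0014,0,1],[0,0.002,0.27,0,-0.0014,0,1],[0,0.002,0.33,0,-0.0014,0,1],[0,0.002,0.355,0,-0.0014,0,1],[0,0.002,0.355,0,-0.0014,0,1]]' 30 >/dev/null; python3 go.py; python3 -m handwheel '[[0,0,0,0,0,0,-1],[0,0,0,0,0,0,-1],[0,0,0,0,0,0,-1],[0,0,0,0,0,0,-1],[0,0,0,0,0,0,-1]]' 30 >/dev/null;python3 go.py
```

```text
t 7.6 eef [0.4988 0.2346 0.0179] rest mm [-71.6 213.6 -18.8] tilt err [ -4.01  19.53 -22.35] F [-0.4 -0.2  0.1] open 1.003 ff 0.0
t 8.22 eef [0.4998 0.2355 0.0195] rest mm [-70.  214.6 -17.6] tilt err [ -4.01  19.34 -22.43] F [-0.  -1.8  6.4] open 0.787 ff 36.00709855556488
```

```bash
cat > mt.py <<'E'
import sys,json,pickle
from rest import *
# meter in tool, recorded at grasp; go: rows for meter pose in rest frame (mm)
if sys.argv[1]=='save':
    s=monitor.get_state();T=R.from_quat(s['tcp_rot']).as_matrix()
    y=T[:,1].copy();y[2]=0;y/=np.linalg.norm(y);x=np.cross(y,[0,0,1]);M=np.c_[x,y,[0,0,1]]
    c=np.array([.4979,.2351,0]);d=c-s['eef_pos'];d-=y*(d@y)  # centred across
    pickle.dump((T.T@M,T.T@d),open('mt.pkl','wb'))
MR,Md=pickle.load(open('mt.pkl','rb'))
s=monitor.get_state();T=R.from_quat(s['tcp_rot']).as_matrix()
mp=RR.T@(s['eef_pos']+T@Md-O);me=R.from_matrix(RR.T@T@MR).as_rotvec(True)
print('t',round(s['time'],2),'z',s['eef_pos'][2].round(4),'meter in rest',(mp*1000).round(1),me.round(2),'F rest',(RR.T@s['contact_force']).round(1),'open',s['opening'].round(3),'ff',round(s['finger_force'],1),'Md',(Md*1000).round(1),R.from_matrix(MR@np.diag([-1,1,-1])).as_rotvec(True).round(2))
for w in json.loads(sys.argv[2]) if len(sys.argv)>2 else []:
    Q=RR@MR.T;X=O+RR@(np.array(w)/1000)-Q@Md
    print(w,(T.T@(X-s['eef_pos'])/.4).round(4).tolist(),(R.from_matrix(T.T@Q).as_rotvec()/np.pi).round(4).tolist())
E
python3 mt.py save
python3 -m handwheel '[[0,0,-0.03,0,0,0,-1],[0,0,-0.15,0,0,0,-1],[0,0,-0.3,0,0,0,-1],[0,0,-0.42,0,0,0,-1],[0,0,-0.42,0,0,0,-1]]' 40 >/dev/null; python3 mt.py x '[[118,0,80],[118,0,20]]'; python3 cap.py w6
```

```text
8.85 [0.5001 0.2359 0.1912] 0.08075968584238616Traceback (most recent call last):
  File "mt.py", line 12, in <module>
    print('t',round(s['time'],2),'z',s['eef_pos'][2].round(4),'meter in rest',(mp*1000).round(1),me.round(2),'F rest',(RR.T@s['contact_force']).round(1),'open',s['opening'].round(3),'ff',round(s['finger_force'],1),'Md',(Md*1000).round(1),R.from_matrix(MR@np.diag([-1,1,-1])).as_rotvec(True).round(2))
                                                                                                                                                                ^^^^^^^^^^^^^^^^^^
AttributeError: 'float' object has no attribute 'round'
Traceback (most recent call last):
  File "mt.py", line 12, in <module>
    print('t',round(s['time'],2),'z',s['eef_pos'][2].round(4),'meter in rest',(mp*1000).round(1),me.round(2),'F rest',(RR.T@s['contact_force']).round(1),'open',s['opening'].round(3),'ff',round(s['finger_force'],1),'Md',(Md*1000).round(1),R.from_matrix(MR@np.diag([-1,1,-1])).as_rotvec(True).round(2))
                                                                                                                                                                ^^^^^^^^^^^^^^^^^^
AttributeError: 'float' object has no attribute 'round'
```

View pics/w6.png

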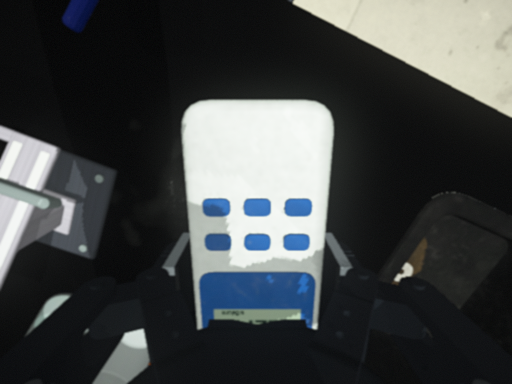

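The meter is held square between the fingers, its lower end at about (258,100). I'll check the in-hand model against that.

```bash
sed -i "s/s\['opening'\].round(3)/round(s['opening'],3)/" mt.py; python3 mt.py x '[[118,0,60],[118,0,20]]'; python3 - <<'E'
from h import *
import pickle
MR,Md=pickle.load(open('mt.pkl','rb'));s,im,p=pickle.load(open('w6.pkl','rb'));T=R.from_quat(s['tcp_rot']).as_matrix()
g=cv2.cvtColor(im,cv2.COLOR_RGB2GRAY).astype(int)
for X in [(-.0775,0,.024),(-.0775,0,.015),(-.02,.034,.02),(-.02,-.034,.02)]: print(X,proj(p,s['eef_pos']+T@(Md+MR@np.array(X))).round(1))
print(g[92:110,258],g[200,180:200],g[200,322:342])
E
```

```text
t 8.9 z 0.1877 meter in rest [-22.4 213.6 123.3] [ 3.99 19.71 22.45] F rest [-1.2 -0.6 -1.4] open 0.787 ff 47.6 Md [ 2.1  0.  19.5] [-0.03  0.4   0.  ]
[118, 0, 60] [-0.1318, -0.6361, 0.0309] [0.023, -0.1094, 0.1246]
[118, 0, 20] [-0.1627, -0.6493, 0.1251] [0.023, -0.1094, 0.1246]
(-0.0775, 0, 0.024) [257.1  97.6]
(-0.0775, 0, 0.015) [257.1  98.4]
(-0.02, 0.034, 0.02) [324.8 219.6]
(-0.02, -0.034, 0.02) [189.1 219.5]
[ 30  32  33  33  33  31  44 107 181 216 226 228 232 235 237 238 239 241] [ 43  45  50  49  46  49  94 155 195 214 225 229 232 234 236 236 237 237
 237 238] [231 230 228 222 205 161  95  48  37  38  38  37  38  38  36  36  36  36
  34  32]
```

```bash
python3 -m handwheel '[[-0.09,-0.4,0.015,0.023,-0.109,0.125,-1],[-0.135,-0.636,0.03,0.023,-0.109,0.125,-1],[-0.135,-0.636,0.03,0.023,-0.109,0.125,-1],[-0.135,-0.636,0.03,0.023,-0.109,0.125,-1],[-0.135,-0.636,0.03,0.023,-0.109,0.125,-1],[-0.135,-0.636,0.03,0.023,-0.109,0.125,-1],[-0.135,-0.636,0.03,0.023,-0.109,0.125,-1]]'>/dev/null; python3 mt.py x '[[118,0,20],[118,0,6]]'; python3 cap.py w7; python3 - <<'E'
import cv2;cv2.imwrite('pics/w7b.png',cv2.resize(cv2.imread('pics/w7.png'),(800,600)))
E
```

```text
t 9.78 z 0.1721 meter in rest [115.6   1.6  56.8] [-0.01  0.49 -0.  ] F rest [-0.4  1.1 -1.9] open 0.789 ff 47.5 Md [ 2.1  0.  19.5] [-0.03  0.4   0.  ]
[118, 0, 20] [-0.0057, -0.0039, 0.092] [-0.0001, -0.0027, -0.0]
[118, 0, 6] [-0.0057, -0.0039, 0.127] [-0.0001, -0.0027, -0.0]
9.775 [0.6479 0.0251 0.1721] 0.010790439659456324
```

View pics/w7b.png

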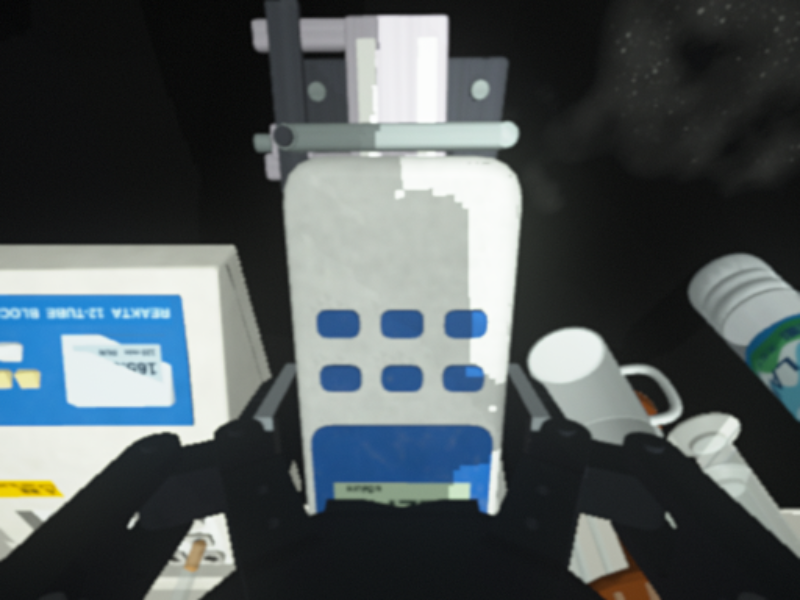

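The arm sits square at about (390,135), with the meter just uphill of it. The strip is centred at x≈397 and the meter at ≈403. I'll lower to about 6 mm above the face.

```bash
python3 -m handwheel '[[-0.006,-0.004,0.05,0,-0.0027,0,-1],[-0.006,-0.004,0.1,0,-0.0027,0,-1],[-0.006,-0.004,0.125,0,-0.0027,0,-1],[-0.006,-0.004,0.125,0,-0.0027,0,-1],[-0.006,-0.004,0.125,0,-0.0027,0,-1]]'>/dev/null; python3 mt.py x '[[118,0,3],[118,0,0]]'
```

```text
t 10.45 z 0.1285 meter in rest [120.9  -1.3   8.6] [-0.08 -0.26 -0.03] F rest [-0.6  0.8 -1.7] open 0.786 ff 47.5 Md [ 2.1  0.  19.5] [-0.03  0.4   0.  ]
[118, 0, 3] [0.0072, 0.0031, 0.014] [-0.0005, 0.0015, -0.0002]
[118, 0, 0] [0.0073, 0.0031, 0.0215] [-0.0005, 0.0015, -0.0002]
```

```bash
python3 -m handwheel '[[0.005,0.003,0.005,0,0.0015,0,-1],[0.005,0.003,0.01,0,0.0015,0,-1],[0.005,0.003,0.01,0,0.0015,0,-1]]'>/dev/null; python3 mt.py x; for i in 1 2 3; do python3 -m handwheel '[[0,0,0.0025,0,0,0,-1],[0,0,0.0025,0,0,0,-1]]'>/dev/null; python3 mt.py x;done
```

```text
t 10.82 z 0.123 meter in rest [118.1  -0.4   3.8] [-0.08  0.09 -0.06] F rest [ 0.4 -0.3 -1.6] open 0.785 ff 47.5 Md [ 2.1  0.  19.5] [-0.03  0.4   0.  ]
t 11.07 z 0.1221 meter in rest [118.2  -0.5   2.7] [-0.08  0.09 -0.07] F rest [-0.5  0.  -2.3] open 0.787 ff 47.5 Md [ 2.1  0.  19.5] [-0.03  0.4   0.  ]
t 11.32 z 0.1211 meter in rest [118.1  -0.4   1.7] [-0.08  0.09 -0.06] F rest [ 0.2  0.5 -2.4] open 0.789 ff 47.5 Md [ 2.1  0.  19.5] [-0.03  0.4   0.  ]
t 11.57 z 0.1202 meter in rest [118.2  -0.4   0.7] [-0.08  0.09 -0.06] F rest [-1.3 -0.5 -2.1] open 0.788 ff 47.5 Md [ 2.1  0.  19.5] [-0.03  0.4   0.  ]
```

```bash
for i in 1 2 3 4; do python3 -m handwheel '[[0,0,0.0015,0,0,0,-1],[0,0,0.0015,0,0,0,-1]]'>/dev/null; python3 mt.py x;done
```

```text
t 11.82 z 0.1198 meter in rest [118.3  -0.4   0.3] [-0.08  0.07 -0.06] F rest [-0.1  0.2 -1.4] open 0.781 ff 47.6 Md [ 2.1  0.  19.5] [-0.03  0.4   0.  ]
t 12.07 z 0.1199 meter in rest [118.7  -0.4   0.2] [-0.08  0.05 -0.05] F rest [-2.1  0.3  3.7] open 0.788 ff 48.1 Md [ 2.1  0.  19.5] [-0.03  0.4   0.  ]
t 12.32 z 0.1199 meter in rest [119.   -0.4   0.2] [-0.08  0.04 -0.04] F rest [-3.6  0.4  7.5] open 0.781 ff 48.6 Md [ 2.1  0.  19.5] [-0.03  0.4   0.  ]
t 12.57 z 0.1201 meter in rest [119.4  -0.4   0.2] [-0.08  0.02 -0.03] F rest [-3.6  0.5 11. ] open 0.78 ff 49.0 Md [ 2.1  0.  19.5] [-0.03  0.4   0.  ]
```

```bash
python3 -m handwheel '[[0,0,-0.003,0,0,0,-1],[0.005,0,-0.003,0,0,0,-1],[0.01,0,-0.003,0,0,0,-1],[0.01,0,-0.003,0,0,0,-1]]'>/dev/null; python3 mt.py x; for i in 1 2 3 4; do python3 -m handwheel '[[0.0025,0,0,0,0,0,-1],[0.0025,0,0,0,0,0,-1]]'>/dev/null; python3 mt.py x;done
```

```text
t 13.07 z 0.1186 meter in rest [115.2  -0.6   0.2] [-0.1  -0.03 -0.07] F rest [0.4 0.5 5.3] open 0.789 ff 48.3 Md [ 2.1  0.  19.5] [-0.03  0.4   0.  ]
t 13.32 z 0.1183 meter in rest [114.2  -0.5   0.2] [-0.1  -0.03 -0.07] F rest [ 1.7 -0.6  4.2] open 0.786 ff 48.4 Md [ 2.1  0.  19.5] [-0.03  0.4   0.  ]
t 13.57 z 0.118 meter in rest [113.2  -0.5   0.2] [-0.1  -0.04 -0.07] F rest [1.8 0.5 5.1] open 0.784 ff 48.4 Md [ 2.1  0.  19.5] [-0.03  0.4   0.  ]
t 13.82 z 0.1176 meter in rest [112.2  -0.5   0.2] [-0.1  -0.03 -0.07] F rest [1.4 0.9 5.5] open 0.788 ff 48.4 Md [ 2.1  0.  19.5] [-0.03  0.4   0.  ]
t 14.07 z 0.1174 meter in rest [111.5  -0.5   0.2] [-0.1  -0.07 -0.06] F rest [ 2.6 -0.1  4.6] open 0.783 ff 48.4 Md [ 2.1  0.  19.5] [-0.03  0.4   0.  ]
```

```bash
for i in 1 2; do python3 -m handwheel '[[0.001,0,0,0,0,0,-1],[0.001,0,0,0,0,0,-1]]'>/dev/null; python3 mt.py x;done
```

```text
t 14.32 z 0.1174 meter in rest [111.4  -0.6   0.2] [-0.11 -0.12 -0.06] F rest [ 4.6 -0.6  3.4] open 0.79 ff 48.2 Md [ 2.1  0.  19.5] [-0.03  0.4   0.  ]
t 14.57 z 0.1173 meter in rest [111.4  -0.5   0.2] [-0.11 -0.17 -0.04] F rest [6.8 1.  2.4] open 0.788 ff 48.0 Md [ 2.1  0.  19.5] [-0.03  0.4   0.  ]
```

The meter is against the arm (x stays at 111.4 mm as the force rises). I'll ease off slightly and open gently.

```bash
python3 -m handwheel '[[-0.001,0,0,0,0,0,-1],[-0.001,0,0,0,0,0,-1]]' 20 >/dev/null; python3 mt.py x; python3 -m handwheel '[[0,0,0,0,0,0,0.6],[0,0,0,0,0,0,0.65],[0,0,0,0,0,0,0.7],[0,0,0,0,0,0,0.8],[0,0,0,0,0,0,0.9],[0,0,0,0,0,0,1],[0,0,0,0,0,0,1]]' >/dev/null; python3 mt.py x
```

```text
t 14.82 z 0.1173 meter in rest [111.4  -0.5   0.2] [-0.11 -0.11 -0.04] F rest [5.7 0.9 3.5] open 0.788 ff 48.2 Md [ 2.1  0.  19.5] [-0.03  0.4   0.  ]
t 15.7 z 0.1163 meter in rest [109.9  -0.4  -0.3] [-0.08  0.08 -0.06] F rest [ 0.3  0.6 -0.8] open 1.001 ff 0.0 Md [ 2.1  0.  19.5] [-0.03  0.4   0.  ]
```

Released, with the finger force at zero. I'll retreat along the rest's normal and look.

```bash
python3 -m handwheel '[[0,0,-0.03,0,0,0,1],[0,0,-0.1,0,0,0,1],[0,0,-0.22,0,0,0,1],[0,0,-0.35,0,0,0,1],[0,0,-0.35,0,0,0,1]]'>/dev/null; python3 mt.py x; python3 cap.py w8; python3 - <<'E'
from rest import *
s,im,p=pickle.load(open('w8.pkl','rb'))
hsv=cv2.cvtColor(im,cv2.COLOR_RGB2HSV)
b=cv2.inRange(hsv,(100,120,60),(125,255,255))
for k in cv2.findContours(b,0,1)[0]:
    if cv2.contourArea(k)<40: continue
    W=[]
    for uv in k[:,0]:
        o,d=ray(p,uv);o=RR.T@(o-O);d=RR.T@d;W.append((o+d*(.026-o[2])/d[2])[:2]*1000)
    r=cv2.minAreaRect(np.array(W,np.float32));
    if abs(r[0][1])<40: print(np.round(r[0],1),np.round(r[1],1),round(r[2],2))
E
```

```text
t 16.32 z 0.2551 meter in rest [113.6  -0.4 146.1] [-0.19 -0.61 -0.02] F rest [-0.3  0.1 -0.9] open 0.999 ff 0.0 Md [ 2.1  0.  19.5] [-0.03  0.4   0.  ]
16.325 [0.6152 0.0226 0.2551] 0.06621468295812266
[148.   -0.3] [59.6 58. ] 0.08
[100.3  18.9] [6.2 9.2] 0.07
[100.3  -0.8] [ 6.2 10.1] 0.07
[100.3 -19.4] [6.2 9.2] 0.06
[82.1 -0.8] [5.9 9.9] 0.05
[ 82.1 -19.6] [ 5.9 10. ] 0.05
[81.6 18.9] [6.9 9.9] 0.05
```

View pics/w8.png

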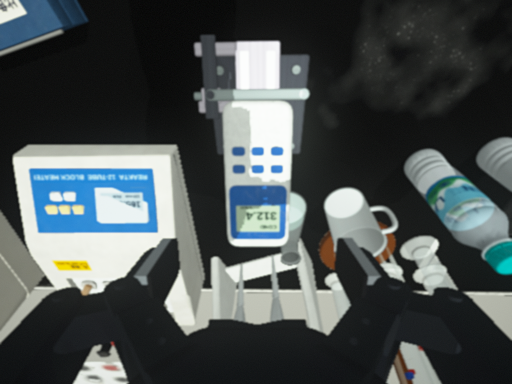

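The meter lies straight on the rest against the arm at about (258,97), display end uphill. The keys are centred at y≈-0.5 mm and aligned within about 0.1°. I'm handing in.

```bash
python3 -c "
from plant import ctrl
print(ctrl.sign_off())"
```

```text
the job is handed in; nothing more can be done
None
```

The job is handed in at about 16 s of the 64 s allowed: the stop arm is seated, and the meter lies flat on the rest against it, display end uphill, about 0.5 mm off centre and straight within about 0.1°; the sign-off gave no verdict.

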